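# Open the blue-capped detergent jug

### The job

Unscrew the blue cap of the detergent jug at the wash-up bench: twist it anticlockwise, taking a new grip as often as needed, until it comes loose and lifts off. Then lay the cap flat in the red tub.

Things in the scene. Friction and masses are not known exactly. Their poses are not given: they have to be found in the camera images.
- cap_mid (a point): Centre (half-way up, on the axis) of the blue screw cap: fluted plastic, 58 mm across, 28 mm high, about 45 g, a white bar across its top. z: screw axis, up; x: along the bar. It starts screwed on the jug with blue labels, its underside 12 mm above the shoulder. Two lugs hold it down. The jugs with yellow and green caps beside it are not wanted; those caps are fixed.
- jug_mouth (a point): Centre of the rim of the blue-labelled white jug's neck, on the screw axis, 184 mm above the bench; z up. The jug is 110 mm square, clamped to the bench, with a loop handle on its own +x side; its shoulder is 32 mm below this point. The cap's centre is 6 mm below this point when screwed down, about level with it once free and let go.
- seal (a joint): Rise in m of the sprung seal in the neck, which pushes the cap up (5 N): about 0 with the cap tight, up to 0.003 as the thread lets it rise, 0.006 when free. Turned anticlockwise from above, the slightly stiff cap is free after 105 to 125 degrees and meets a stop about 20 degrees further on (the grip then just slips). Free and let go, it pops up to 6 mm and lifts straight off.
- tub_red: Open shallow red plastic tub, 190 mm (its x) by 150 mm (its y) outside, 45 mm high, walls and floor 4 mm thick (the rim lip sticks out 6 mm more), standing loose on the bench. Origin: centre of its underside; z up. A grey tub of the same shape stands elsewhere and is not wanted.

How it is judged:
By the outcome, as a careful person would: the job done as asked, in the order asked, and still so for the second after the job is handed in, with the robot touching nothing.
It also fails if it takes over 54 s, if anything falls off the work surface, if the arm or the gripper's body presses on something with over 40 N, if the wrist force passes 120 N, or if a joint passes its speed limit or range.

### The arm

A 6-joint arm with a two-finger parallel gripper is mounted at the origin on the work surface. World frame = base frame: x ahead of the robot, y to its left, z up, the work surface at z = 0. Lengths are in m, angles in rad, forces in N, time in s.
With the tool pointing down it reaches from about 0.25 to 0.775 m from the base axis. Payload 4 kg.
Tool frame: the origin (TCP) lies midway between the tips of the shut fingers; the grasp point (between the pads) lies bot.hold_point_z behind it (bot.hold_point_z is the distance from the TCP to the grasp point, in m); x points along the fingers, y is the direction in which the jaws open and shut, and the axes are right-handed (so a half turn about x gives the same grasp; the last joint's range is limited). The gripper opens to 94 mm and grips with 3 to 60 N. Pads are 16 mm wide; open, the fingers measure 119 mm over their backs; the gripper's body (75 mm by 177 mm) begins 78 mm behind the grasp point.
Start: joints at [-1.33, 0.087, 1.371, -0, 1.684, -0.103], TCP at [0.185, -0.518, 0.185] pointing down, gripper open.
Joint ranges: [-3.1, 3.1], [-0.76, 2.03], [0.27, 2.55], [-1.08, 4.22], [0.17, 2.65], [-2.57, 2.57]. Speed limits (rad/s): [2.79, 2.79, 3.14, 3.14, 3.14, 3.14].

### API

Orientations are given as a unit quaternion [x, y, z, w].
In Python, from workcell import bot gives the robot as it stands. The module is installed in compiled form; this text tells all that it offers.
- The arm moves only by the tool drive_tool, never from a script. Its arguments are lists of equal length, an entry for each row: "translation": the shift along the tool's x, y, z in cm, a list of three; "twist": the turn about the tool's x in degrees; "jaw": the opening, from -1 (shut) to 1 (fully open). In form: {"translation": [[dx, dy, dz], ...], "twist": [twist, ...], "jaw": [jaw, ...]}. A call has 1 to 20 rows; each row shifts and turns the commanded pose from where the row before left it, along the tool's axes as they then stand; what a row does not reach is not made up. A row lasts 1/10 s, in which the tool goes at most 50 mm and 8.59 degrees, less where a joint would pass 70% of its speed; a pose out of reach is approached as far as the arm can. A call is refused whole if a number of a shift passes 5 or a number of a turn 8.59, either way. A call with a gripper value outside its range is refused whole. The fingers move at their own pace and stop on an object; the grip force is fixed at half the most. Time passes only in rows, so rows that do not move let the fingers close. It gives the time, the measured TCP pose, the force and the opening at its end, in the units of the state.
- bot.state(): the state, without advancing time (a new reading comes with each control period).
- bot.snapshot(name): name is "side" or "top"; returns (picture, depth): 480x640x3 uint8, red, green, blue; 480x640 float32, m along the optical axis (not along the pixel's ray), 0 where there is no reading.
- bot.camera_info(name): a dict with "camera_matrix" (3x3 intrinsics, pixels), "origin" and "attitude" of the camera in the world. Camera axes: x right, y up, looking along -z (the intrinsics and any distortion apply to the point x, -y, -z); pixel columns grow to the right and rows downward; lengths in m; the calibration is good to about 2 mm. A picture is of the moment at which its call begins. camera_info takes no time and is no camera call.
- bot.hand_in(): hands the job in, once; it reports no verdict.
The state is a dict: "time_s": time; "joint_pos": joint angles; "qvel": joint speeds; "joint_efforts": joint torques, N m; "tcp_pos": TCP position; "eef_rot": TCP orientation; "contact_force": force on the tool from outside, world axes, zero at the start; "moment": the same for the moment, N m; "width": finger opening in m.
Only numpy, scipy, OpenCV 4.12 (cv2) and the standard library are available. Lean on these libraries where they do the work, as an engineer would, in place of code of your own. Each camera call takes 0.05 s, during which the arm holds its last target.

## Working session

There is one attempt and no reset: what is moved stays moved. The work goes in short steps, Python scripts to look and compute and a tool call to move; the robot and the scene stay as the last step left them, time stands still between calls to the robot, and variables do not carry over. Pictures are saved under pics/ and viewed, and the job is handed in when it is done.

Besides the shell and the picture viewer there is one more tool, called by a JSON object that holds its "name" and its "arguments", one argument or row to a line. drive_tool: Moves the arm, as the interface text tells. Its arguments: {"type":"object","properties":{"translation":{"type":"array","items":{"type":"array","items":{"type":"number"}}},"twist":{"type":"array","items":{"type":"number"}},"jaw":{"type":"array","items":{"type":"number"}}},"required":["translation","twist","jaw"]}

```bash
mkdir -p pics
cat > h.py <<'E'
import numpy as np, cv2
from workcell import bot
from scipy.spatial.transform import Rotation as R
def cam(name):
    c=bot.camera_info(name); K=np.array(c["camera_matrix"]); o=np.array(c["origin"]); a=np.array(c["attitude"])
    M=R.from_quat(a).as_matrix() if a.size==4 else a.reshape(3,3)
    return K,o,M
def snap(name,tag):
    p,d=bot.snapshot(name); cv2.imwrite(f"pics/{tag}.png",p[:,:,::-1]); np.save(f"pics/{tag}.npy",d); return p,d
def pts(name,d):
    K,o,M=cam(name); v,u=np.mgrid[:480,:640]
    x=(u-K[0,2])/K[0,0]*d; y=(v-K[1,2])/K[1,1]*d
    return np.stack([x,-y,-d],-1)@M.T+o
E
python3 - <<'E'
from h import *
for n in("top","side"):
    snap(n,n+"0"); c=bot.camera_info(n); print(c)
s=bot.state(); print(s, bot.hold_point_z)
E
```

```text
{'camera_matrix': array([[440.47914151,   0.        , 322.36525246],
       [  0.        , 440.47914151, 238.34729246],
       [  0.        ,   0.        ,   1.        ]]), 'origin': array([ 0.44513324, -0.00264718,  0.95351499]), 'attitude': array([-0.0158492 ,  0.03737394,  0.71103902, -0.70197971])}
{'camera_matrix': array([[540.16166018,   0.        , 319.95956581],
       [  0.        , 540.16166018, 236.71070246],
       [  0.        ,   0.        ,   1.        ]]), 'origin': array([-0.18025852,  0.78745252,  0.83506285]), 'attitude': array([-0.16776638,  0.44067806,  0.83038024, -0.29686014])}
{'time_s': 0.1, 'joint_pos': array([-1.33008456e+00,  8.78944814e-02,  1.37207660e+00,  6.25881019e-07,
        1.68360651e+00, -1.03092334e-01]), 'qvel': array([-0.00034851, -0.00110072, -0.00337268, -0.00016684,  0.00119553,
       -0.00160773]), 'joint_efforts': array([ 2.50609672e-03, -3.41251481e+01, -3.03300941e+01,  7.20805954e-02,
        3.03587120e-02, -9.47814669e-05]), 'tcp_pos': array([ 0.185262  , -0.51729671,  0.1836274 ]), 'eef_rot': array([-0.69663649, -0.12165544,  0.69673255, -0.12025516]), 'contact_force': array([ 0.13987244,  0.37040067, -0.19969794]), 'moment': array([0.01695468, 0.06155854, 0.01533183]), 'width': 0.09429117397426505} 0.0188
```

View pics/top0.png

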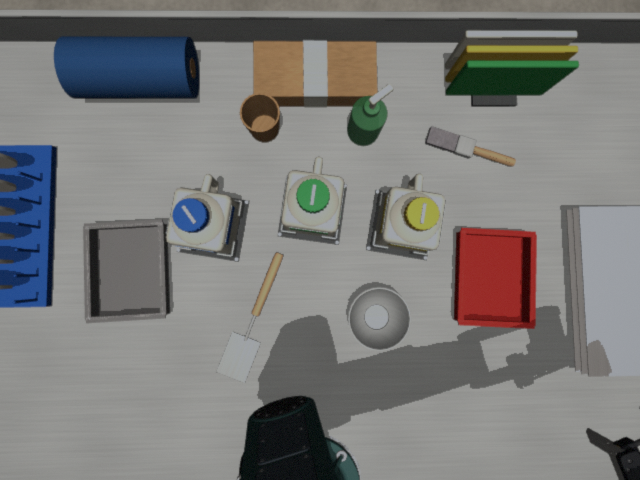

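View pics/side0.png

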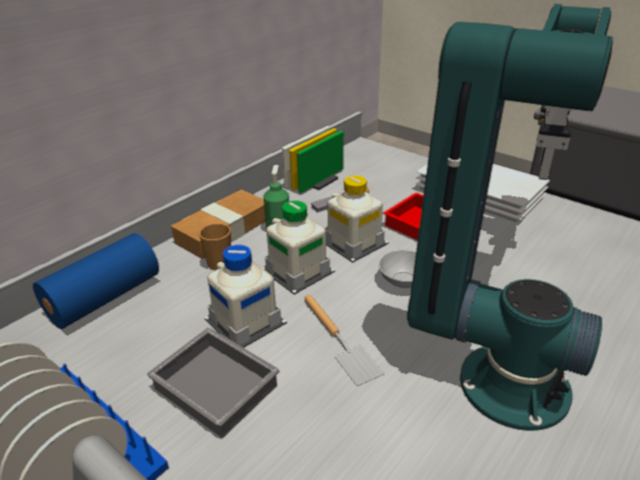

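The top view shows the blue cap at about (190,215), with its bar running from upper left to lower right. The red tub is at about (497,278), the grey tub at (126,270), the green cap at (313,195) and the yellow cap at (423,213).

Run:
```python
from h import *
for n in("top","side"):
    p=cv2.imread(f"pics/{n}0.png"); d=np.load(f"pics/{n}0.npy"); P=pts(n,d)
    hsv=cv2.cvtColor(p,cv2.COLOR_BGR2HSV)
    m=((hsv[...,0]>100)&(hsv[...,0]<125)&(hsv[...,1]>120)&(d>0))
    sel=np.zeros_like(m)
    if n=="top": sel[190:240,165:215]=1
    else: sel[240:275,215:260]=1
    mm=(m&sel).astype(np.uint8)
    q=P[mm>0]; print(n,"z pct",np.percentile(q[:,2],[2,10,50,90,98]))
    zt=np.percentile(q[:,2],90)
    # all top surface points incl. bar
    t=P[sel.astype(bool)&(np.abs(P[...,2]-np.median(q[q[:,2]>zt-.012][:,2]))<.006)]
    print("top mean",t.mean(0),"box",t.min(0),t.max(0),len(t))
    c,_=cv2.minEnclosingCircle(t[:,:2].astype(np.float32)),0; print("circ",c)
    if n=="top":
        w=(hsv[...,1]<90)&sel.astype(bool)&(np.abs(P[...,2]-np.median(t[:,2]))<.01)&(np.linalg.norm(P[...,:2]-np.array(c[0][0]),axis=-1)<.026)
        wp=P[w][:,:2]; u,s,v=np.linalg.svd(wp-wp.mean(0),full_matrices=False); print("bar",len(wp),v[0],np.degrees(np.arctan2(v[0][1],v[0][0])), wp.mean(0))
    r=((hsv[...,0]<6)|(hsv[...,0]>174))&(hsv[...,1]>150)&(d>0)
    k,l,st,ce=cv2.connectedComponentsWithStats(r.astype(np.uint8)); i=1+np.argmax(st[1:,4]); q=P[l==i]
    rim=q[q[:,2]>np.percentile(q[:,2],98)-.006]
    print("red",st[i],q[:,2].max(),"rim box",rim.min(0),rim.max(0),cv2.minAreaRect(rim[:,:2].astype(np.float32)))
    fl=q[q[:,2]<.012]; 
    if len(fl): print("floor",cv2.minAreaRect(fl[:,:2].astype(np.float32)),np.median(fl[:,2]))
p=cv2.imread("pics/top0.png"); cv2.imwrite("pics/cropcap.png",cv2.resize(p[170:260,150:260],None,fx=6,fy=6,interpolation=cv2.INTER_CUBIC))
```

```text
top z pct [0.17867336 0.18949027 0.19218442 0.19405281 0.19494239]
top mean [0.54600552 0.20275234 0.19228998] box [0.51799665 0.1746055  0.18660354] [0.57586014 0.23258414 0.19743159] 904
circ ((0.5464707612991333, 0.2034500390291214), 0.029730241745710373)<stdin>:18: RuntimeWarning: Mean of empty slice.
  ret = um.true_divide(
Traceback (most recent call last):
IndexError: index 0 is out of bounds for axis 0 with size 0
```

Run:
```python
from h import *
for n in("top","side"):
    p=cv2.imread(f"pics/{n}0.png"); d=np.load(f"pics/{n}0.npy"); P=pts(n,d)
    hsv=cv2.cvtColor(p,cv2.COLOR_BGR2HSV)
    m=((hsv[...,0]>100)&(hsv[...,0]<125)&(hsv[...,1]>120)&(d>0))
    sel=np.zeros_like(m)
    if n=="top": sel[190:240,165:215]=1
    else: sel[240:275,215:260]=1
    q=P[m&sel]; zt=np.percentile(q[:,2],95)
    t=P[sel&(np.abs(P[...,2]-zt)<.006)]
    c=cv2.minEnclosingCircle(t[:,:2].astype(np.float32)); print(n,"ztop",zt,"circ",c)
    if n=="top":
        w=(hsv[...,1]<120)&sel&(np.abs(P[...,2]-.192)<.01)&(np.linalg.norm(P[...,:2]-np.array(c[0]),axis=-1)<.025)
        wp=P[w][:,:2]; u,s,v=np.linalg.svd(wp-wp.mean(0),full_matrices=False); print("bar",len(wp),np.degrees(np.arctan2(v[0][1],v[0][0])), wp.mean(0))
    r=((hsv[...,0]<6)|(hsv[...,0]>174))&(hsv[...,1]>150)&(d>0)
    k,l,st,ce=cv2.connectedComponentsWithStats(r.astype(np.uint8)); i=1+np.argmax(st[1:,4]); q=P[l==i]
    rim=q[q[:,2]>np.percentile(q[:,2],98)-.006]
    print("red",st[i],q[:,2].max(),"rim",cv2.minAreaRect(rim[:,:2].astype(np.float32)))
    fl=q[q[:,2]<.012]; 
    if len(fl): print("floor",cv2.minAreaRect(fl[:,:2].astype(np.float32)),np.median(fl[:,2]))
    if n=="top":
      for a,(x0,x1,y0,y1) in dict(green=(290,335,175,215),yellow=(400,445,195,235)).items():
        print(a,np.percentile(P[y0:y1,x0:x1,2],95))
      print("pile z",P[230:300,600:635,2].mean(), "bowl",np.percentile(P[285:350,345:410,2],98),"tallgreen", np.percentile(P[85:140,345:395,2],99.5))
p=cv2.imread("pics/top0.png"); cv2.imwrite("pics/cropcap.png",cv2.resize(p[170:260,150:260],None,fx=6,fy=6,interpolation=cv2.INTER_CUBIC))
```

```text
top ztop 0.1945674136354134 circ ((0.5464404821395874, 0.20322923362255096), 0.02953764982521534)
bar 95 -145.25457386832664 [0.54696389 0.20416997]
red [ 455  228   81  100 7617] 0.05005266153988552 rim ((0.42774665355682373, -0.3930743336677551), (0.16305994987487793, 0.2012336254119873), 86.23723602294922)
floor ((0.42765381932258606, -0.3927551805973053), (0.15094850957393646, 0.18339146673679352), 85.74143981933594) 0.004187882550550359
green 0.1935723819212299
yellow 0.19370062250281525
pile z 0.06900901851949749 bowl 0.05121755895868504 tallgreen 0.18539606779933054
side ztop 0.19301385698834697 circ ((0.5456360578536987, 0.20602227747440338), 0.03121221996843815)
red [ 384  193   40   47 1158] 0.3939328266619245 rim ((0.1954592615365982, 0.08486296236515045), (0.002100728452205658, 0.011267420835793018), 35.19286346435547)
floor ((0.49881047010421753, -0.3767170310020447), (0.0934804379940033, 0.18466484546661377), 26.591506958007812) 0.0033890763984225636
```

```bash
sleep 1
```

```text
(no output)
```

View pics/cropcap.png

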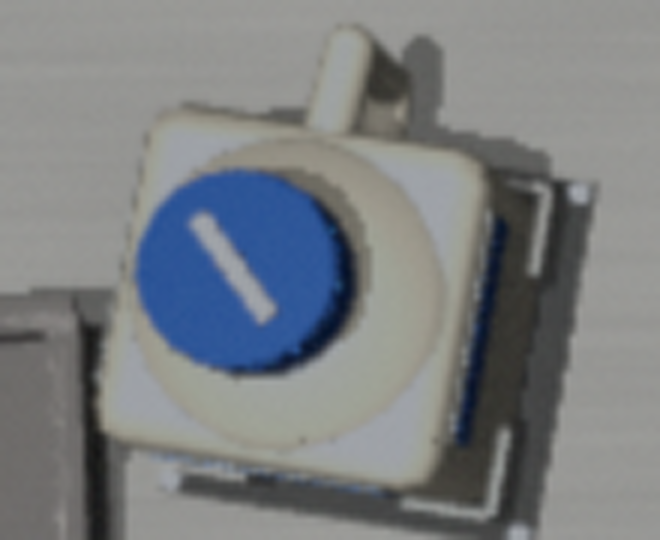

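```bash
cat >> h.py <<'E'
def rel(target):
    "shift to TCP target, tool axes, cm"
    s=bot.state(); M=R.from_quat(s["eef_rot"]).as_matrix(); return (M.T@(np.array(target)-s["tcp_pos"]))*100
def st():
    s=bot.state(); M=R.from_quat(s["eef_rot"]).as_matrix()
    print("t",round(s["time_s"],2),"tcp",s["tcp_pos"].round(4),"yaw_y",np.degrees(np.arctan2(M[1,1],M[0,1])).round(1),"xdown",M[:,0].round(3),"F",s["contact_force"].round(1),"Mz",s["moment"].round(2),"w",round(s["width"],4),"j",s["joint_pos"].round(2))
E
python3 - <<'E'
from h import *
st(); print(R.from_quat(bot.state()["eef_rot"]).as_matrix().round(3))
print("rel cap z=.30", rel([.546,.2035,.30]))
P=pts("top",np.load("pics/top0.npy"))
print("handle z", np.percentile(P[175:192,203:217,2],[50,90,98]))
E
```

```text
t 0.1 tcp [ 0.1853 -0.5173  0.1836] yaw_y -70.3 xdown [-0.     0.002 -1.   ] F [ 0.1  0.4 -0.2] Mz [0.02 0.06 0.02] w 0.0943 j [-1.33  0.09  1.37  0.    1.68 -0.1 ]
[[-0.     0.337 -0.941]
 [ 0.002 -0.941 -0.337]
 [-1.    -0.002 -0.   ]]
rel cap z=.30 [-11.51532518 -55.72493311 -58.26107612]
handle z [0.11666145 0.12433772 0.12707029]
```

{"name": "drive_tool", "arguments": {
  "translation": [
    [-4,0,0],
    [-4,0,0],
    [-3.5,0,0],
    [0,-3.4,-3.55],
    [0,-3.4,-3.55],
    [0,-3.4,-3.55],
    [0,-3.4,-3.55],
    [0,-3.4,-3.55],
    [0,-3.4,-3.55],
    [0,-3.4,-3.55],
    [0,-3.4,-3.55],
    [0,-3.4,-3.55],
    [0,-3.4,-3.55],
    [0,-3.4,-3.55],
    [0,-3.4,-3.55],
    [0,-3.4,-3.55],
    [0,-3.4,-3.55],
    [0,-3.4,-3.55],
    [0,-3.4,-3.55]
  ],
  "twist": [0,0,0,0,0,0,0,0,0,0,0,0,0,0,0,0,0,0,0],
  "jaw": [1,1,1,1,1,1,1,1,1,1,1,1,1,1,1,1,1,1,1]
}}

```text
time_s: 2.0
tcp_pos: [0.5371, 0.1878, 0.299]
eef_rot: [-0.696, -0.121, 0.697, -0.121]
contact_force: [0.9, 0.0, -0.5]
width: 0.0938
```

{"name": "drive_tool", "arguments": {
  "translation": [
    [0,0,0],
    [0,0,0]
  ],
  "twist": [0,0],
  "jaw": [1,1]
}}

```text
time_s: 2.2
tcp_pos: [0.5366, 0.1865, 0.2979]
eef_rot: [-0.695, -0.121, 0.698, -0.122]
contact_force: [0.1, -0.8, 0.1]
width: 0.094
```

Run:
```python
from h import *
st(); print(rel([.546,.2035,.160])); snap("top","top1")
```

```text
t 2.2 tcp [0.5366 0.1865 0.2979] yaw_y -70.2 xdown [-0.003 -0.001 -1.   ] F [ 0.1 -0.8  0.1] Mz [-0.02  0.01  0.02] w 0.094 j [ 0.24  0.14  1.09 -0.    1.91  1.46]
[13.78792067 -1.28209261 -1.50903183]
```

{"name": "drive_tool", "arguments": {
  "translation": [
    [0,-0.7,-0.8],
    [0,-0.6,-0.7],
    [4,0,0],
    [4,0,0],
    [3,0,0],
    [0,0,0],
    [0,0,0]
  ],
  "twist": [0,0,0,0,0,0,0],
  "jaw": [1,1,1,1,1,1,1]
}}

```text
time_s: 2.95
tcp_pos: [0.5467, 0.2029, 0.1904]
eef_rot: [0.697, 0.121, -0.697, 0.121]
contact_force: [0.3, 0.4, 0.2]
width: 0.0941
```

Run:
```python
from h import *
st(); print(rel([.546,.204,.160])); p,_=snap("top","top2"); q,_=snap("side","side2")
a=np.hstack([cv2.resize(p[170:270,140:260],(480,400)),cv2.resize(q[180:320,180:300],(343,400))]); cv2.imwrite("pics/c2.png",cv2.resize(a,(780,380))[:,:,::-1])
```

```text
t 2.95 tcp [0.5467 0.2029 0.1904] yaw_y -70.3 xdown [ 0.  0. -1.] F [0.3 0.4 0.2] Mz [0.08 0.02 0.01] w 0.0941 j [ 0.26  0.16  1.28 -0.    1.7   1.49]
[ 3.03976615 -0.13192514  0.02813955]
```

View pics/c2.png

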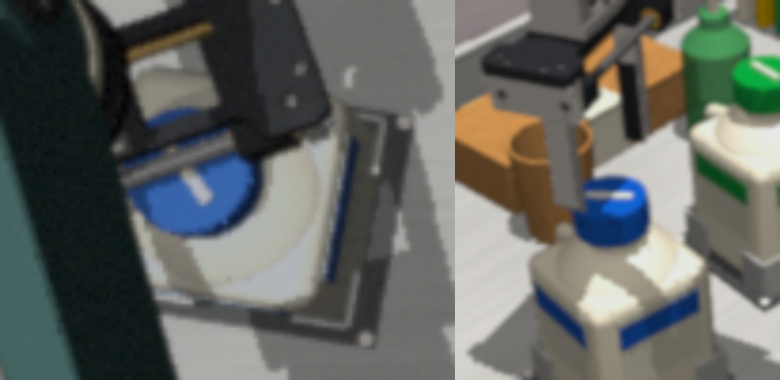

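Run:
```python
from h import *
def proj(n,p):
    K,o,M=cam(n); c=(np.array(p)-o)@M; q=K@np.array([c[0],-c[1],-c[2]]); return q[:2]/q[2]
s=bot.state(); M=R.from_quat(s["eef_rot"]).as_matrix()
for n in("top","side"):
    im=cv2.imread(f"pics/{n}2.png"); x0,y0=(150,160) if n=="top" else (180,170)
    f=6
    c=cv2.resize(im[y0:y0+100,x0:x0+110],None,fx=f,fy=f,interpolation=cv2.INTER_CUBIC)
    def dot(p,col):
        u=proj(n,p); cv2.circle(c,tuple(int(round((u[i]+.5-(x0,y0)[i])*f)) for i in(0,1)),4,col,-1)
    dot([.546,.204,.192],(0,255,255))
    for sg in(1,-1):
      for zz in(-.008,.008):
        dot(s["tcp_pos"]+M@np.array([0,sg*.047,zz]),(0,0,255)); dot(s["tcp_pos"]+M@np.array([0,sg*.0595,zz]),(0,255,0))
    cv2.imwrite(f"pics/d_{n}.png",c)
```

```text
(no output)
```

View pics/d_side.png

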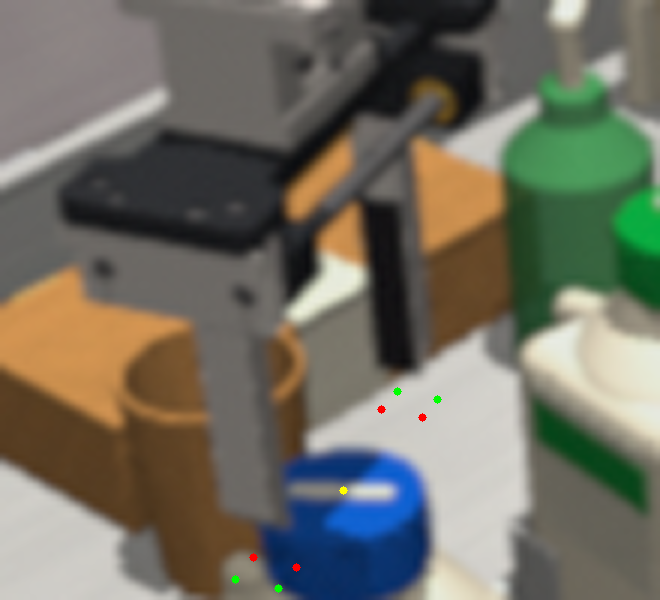

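View pics/d_top.png

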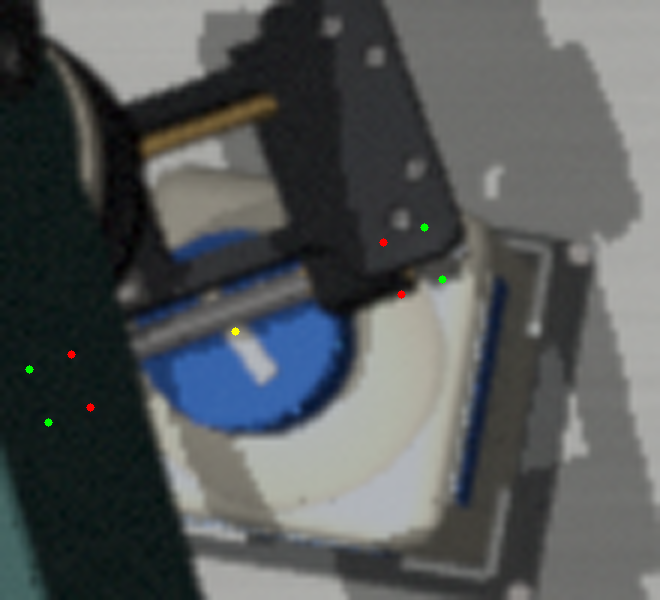

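The finger tips sit higher than the TCP when the gripper is open (linkage retraction), but lateral alignment with the cap is good: the yellow predicted centre falls on the bar. Next I descend and close.

{"name": "drive_tool", "arguments": {
  "translation": [
    [1.6,-0.1,0],
    [1.5,0,0],
    [0,0,0],
    [0,0,0],
    [0,0,0],
    [0,0,0],
    [0,0,0],
    [0,0,0],
    [0,0,0]
  ],
  "twist": [0,0,0,0,0,0,0,0,0],
  "jaw": [1,1,1,-1,-1,-1,-1,-1,-1]
}}

```text
time_s: 3.95
tcp_pos: [0.5465, 0.2038, 0.159]
eef_rot: [0.697, 0.121, -0.696, 0.121]
contact_force: [-0.1, -0.6, 0.7]
width: 0.0573
```

Run:
```python
from h import *
st(); p,_=snap("top","top3"); q,_=snap("side","side3")
c=np.hstack([cv2.resize(p[170:260,150:250],(400,360)),cv2.resize(q[190:280,190:290],(400,360))]); cv2.imwrite("pics/c3.png",c[:,:,::-1])
```

```text
t 3.95 tcp [0.5465 0.2038 0.159 ] yaw_y -70.3 xdown [ 0.001 -0.    -1.   ] F [-0.1 -0.6  0.7] Mz [-0.2  -0.01  0.02] w 0.0573 j [ 0.26  0.17  1.33 -0.    1.64  1.49]
```

View pics/c3.png

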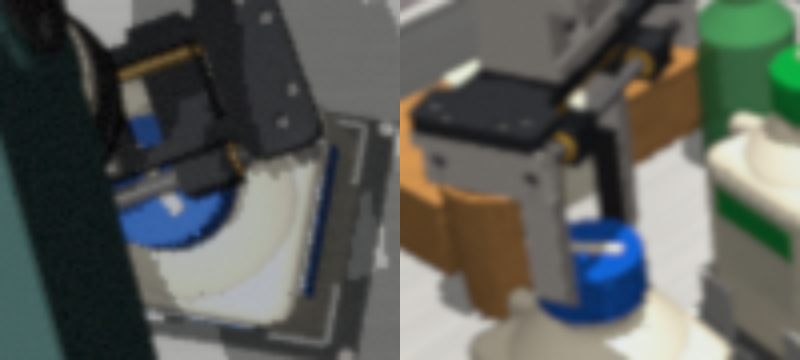

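The cap is held between the pads at 57 mm, with no lateral load. I start with a test twist anticlockwise (negative about tool x, which points down).

{"name": "drive_tool", "arguments": {
  "translation": [
    [0,0,0],
    [0,0,0],
    [0,0,0],
    [0,0,0]
  ],
  "twist": [-6,-6,-6,-6],
  "jaw": [-1,-1,-1,-1]
}}

```text
time_s: 4.45
tcp_pos: [0.5463, 0.2045, 0.1595]
eef_rot: [0.656, 0.265, -0.655, 0.264]
contact_force: [-0.7, 0.3, 3.1]
width: 0.0576
```

Run:
```python
from h import *
st(); p,_=snap("top","top4"); q,_=snap("side","side4")
c=np.hstack([cv2.resize(p[170:260,150:250],(400,360)),cv2.resize(q[190:280,190:290],(400,360))]); cv2.imwrite("pics/c4.png",c[:,:,::-1])
```

```text
t 4.45 tcp [0.5463 0.2045 0.1595] yaw_y -46.0 xdown [ 0.001  0.001 -1.   ] F [-0.7  0.3  3.1] Mz [-0.    0.09 -0.  ] w 0.0576 j [0.26 0.17 1.33 0.   1.64 1.06]
```

View pics/c4.png

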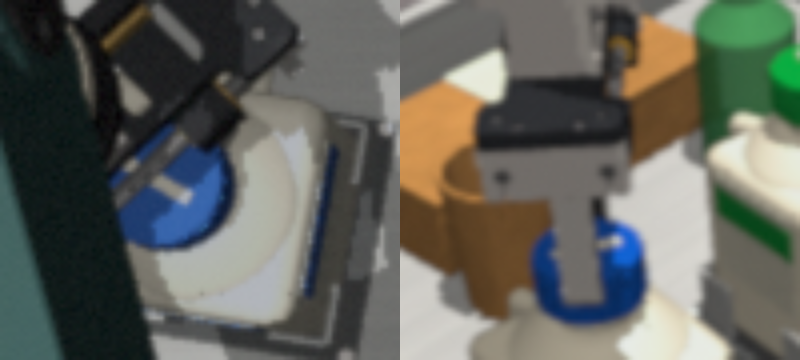

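Bar and gripper have both turned anticlockwise together, with no slip visible. I continue to about 126° in total.

{"name": "drive_tool", "arguments": {
  "translation": [
    [0,0,0],
    [0,0,0],
    [0,0,0],
    [-0.05,0,0],
    [0,0,0],
    [0,0,0],
    [-0.05,0,0],
    [0,0,0],
    [0,0,0],
    [-0.05,0,0],
    [0,0,0],
    [0,0,0],
    [0,0,0],
    [0,0,0],
    [0,0,0],
    [0,0,0],
    [0,0,0]
  ],
  "twist": [-6,-6,-6,-6,-6,-6,-6,-6,-6,-6,-6,-6,-6,-6,-6,-6,-6],
  "jaw": [-1,-1,-1,-1,-1,-1,-1,-1,-1,-1,-1,-1,-1,-1,-1,-1,-1]
}}

```text
time_s: 6.25
tcp_pos: [0.5465, 0.2042, 0.1609]
eef_rot: [0.208, 0.675, -0.208, 0.676]
contact_force: [-0.3, -0.5, 3.1]
width: 0.0579
```

Run:
```python
from h import *
st(); p,_=snap("top","top5"); q,_=snap("side","side5")
c=np.hstack([cv2.resize(p[170:260,150:250],(400,360)),cv2.resize(q[190:280,190:290],(400,360))]); cv2.imwrite("pics/c5.png",c[:,:,::-1])
```

```text
t 6.25 tcp [0.5465 0.2042 0.1609] yaw_y 55.8 xdown [ 0.001  0.    -1.   ] F [-0.3 -0.5  3.1] Mz [ 0.13 -0.1  -0.03] w 0.0579 j [ 0.26  0.17  1.33  0.    1.64 -0.71]
```

View pics/c5.png

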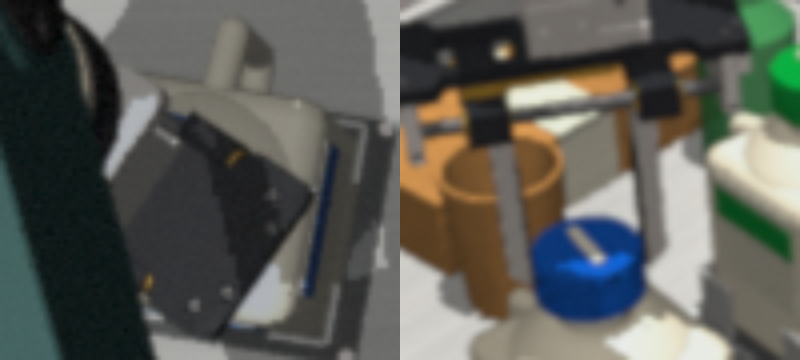

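```bash
cat >> h.py <<'E'
def bar(im,z=.193,c=(.5463,.204)):
    "bar angle from side picture (BGR), by intersecting rays with the cap top plane"
    K,o,M=cam("side"); hsv=cv2.cvtColor(im,cv2.COLOR_BGR2HSV)
    v,u=np.mgrid[:480,:640]; r=np.stack([(u-K[0,2])/K[0,0],-(v-K[1,2])/K[1,1],-np.ones(u.shape)],-1)@M.T
    P=o+r*((z-o[2])/r[...,2])[...,None]
    w=(hsv[...,1]<110)&(np.linalg.norm(P[...,:2]-c,axis=-1)<.023)
    q=P[w][:,:2]; _,s,V=np.linalg.svd(q-q.mean(0),full_matrices=False)
    return len(q),np.degrees(np.arctan2(V[0][1],V[0][0]))%180,s
E
python3 - <<'E'
from h import *
for i in (0,4,5): print(i,bar(cv2.imread(f"pics/side{i}.png")))
E
```

```text
0 (50, np.float64(30.46928045378857), array([0.07720764, 0.02016187]))
4 (151, np.float64(137.93175621471875), array([0.14539685, 0.10141237]))
5 (48, np.float64(161.14682256017218), array([0.07563507, 0.01811025]))
```

The bar turned from about 33° to 161°, so the cap followed the gripper for the full ~126–128°. I release to see whether it pops up.

{"name": "drive_tool", "arguments": {
  "translation": [
    [0,0,0],
    [0,0,0],
    [0,0,0],
    [0,0,0]
  ],
  "twist": [0,0,0,0],
  "jaw": [0.6,0.6,0.6,0.6]
}}

```text
time_s: 6.75
tcp_pos: [0.546, 0.2039, 0.1596]
eef_rot: [0.209, 0.676, -0.209, 0.675]
contact_force: [0.6, 0.1, -0.2]
width: 0.075
```

Run:
```python
from h import *
st(); q,d=snap("side","side6"); P=pts("side",d)
for i in(0,5,6):
    im=cv2.imread(f"pics/side{i}.png"); hsv=cv2.cvtColor(im,cv2.COLOR_BGR2HSV); P=pts("side",np.load(f"pics/side{i}.npy"))
    m=(hsv[...,0]>100)&(hsv[...,0]<125)&(hsv[...,1]>120); s=np.zeros_like(m); s[235:270,215:260]=1
    a=P[m&s]; a=a[np.linalg.norm(a[:,:2]-[.5463,.204],axis=1)<.022]; print(i,np.median(a[:,2]),len(a))
    print(bar(im))
cv2.imwrite("pics/c6.png",cv2.resize(q[190:280,190:290],(500,450))[:,:,::-1])
```

```text
t 6.75 tcp [0.546  0.2039 0.1596] yaw_y 55.7 xdown [-0.001 -0.    -1.   ] F [ 0.6  0.1 -0.2] Mz [-0.02 -0.17 -0.05] w 0.075 j [ 0.26  0.17  1.33 -0.    1.64 -0.71]
0 0.1913771553163678 147
(50, np.float64(30.46928045378857), array([0.07720764, 0.02016187]))
5 0.1932335711706733 159
(48, np.float64(161.14682256017218), array([0.07563507, 0.01811025]))
6 0.19674128845212785 148
(46, np.float64(160.23956766484272), array([0.07030347, 0.01873442]))
```

View pics/c6.png

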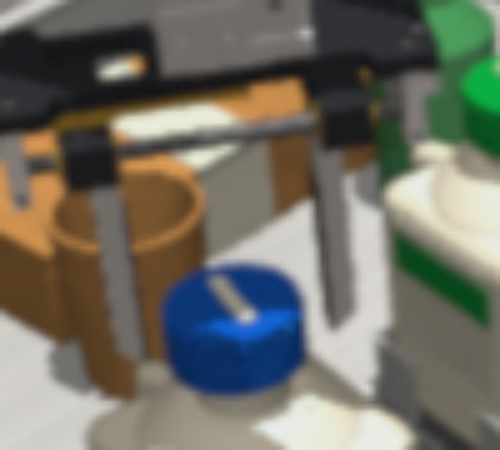

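The cap top is up about 5 mm (0.1914 → 0.1967), so it is free. I re-grip 9 mm higher, so the tips end near the cap's underside, and lift straight up.

{"name": "drive_tool", "arguments": {
  "translation": [
    [-0.9,0,0],
    [0,0,0],
    [0,0,0],
    [0,0,0],
    [0,0,0],
    [0,0,0],
    [0,0,0],
    [-1,0,0],
    [-2,0,0],
    [-3,0,0],
    [-4,0,0],
    [-4,0,0],
    [0,0,0]
  ],
  "twist": [0,0,0,0,0,0,0,0,0,0,0,0,0],
  "jaw": [0.6,0.6,-1,-1,-1,-1,-1,-1,-1,-1,-1,-1,-1]
}}

```text
time_s: 8.1
tcp_pos: [0.5481, 0.2045, 0.3175]
eef_rot: [0.211, 0.672, -0.206, 0.68]
contact_force: [-0.0, 0.7, 0.3]
width: 0.057
```

Run:
```python
from h import *
st(); q,d=snap("side","side7"); M=R.from_quat(bot.state()["eef_rot"]).as_matrix(); print(M.round(3)); print(rel([.428,-.393,.31]))
cv2.imwrite("pics/c7.png",cv2.resize(q[130:290,160:320],(500,500))[:,:,::-1])
```

```text
t 8.1 tcp [0.5481 0.2045 0.3175] yaw_y 55.7 xdown [ 0.013  0.003 -1.   ] F [-0.   0.7  0.3] Mz [ 0.05 -0.13 -0.04] w 0.057 j [ 0.26  0.17  1.02 -0.    1.94 -0.71]
[[ 0.008  0.564  0.826]
 [ 0.002  0.826 -0.564]
 [-1.     0.006  0.006]]
[  0.16629248 -56.07992975  23.79864351]
```

View pics/c7.png

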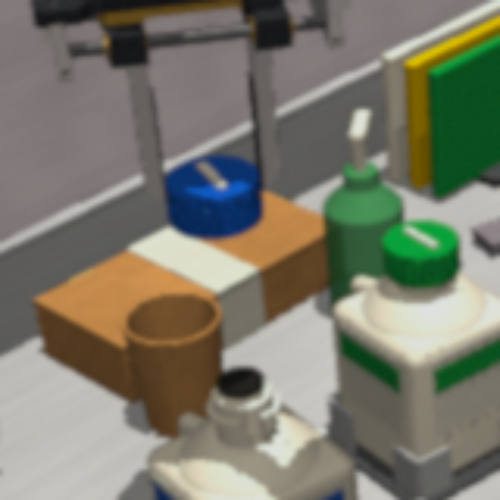

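Cap is in the gripper, level, and the jug's mouth is bare. I carry it to the tub.

{"name": "drive_tool", "arguments": {
  "translation": [
    [0,-2,0.85],
    [0,-3.5,1.5],
    [0,-4,1.7],
    [0,-4,1.7],
    [0,-4,1.7],
    [0,-4,1.7],
    [0,-4,1.7],
    [0,-4,1.7],
    [0,-4,1.7],
    [0,-4,1.7],
    [0,-4,1.7],
    [0,-4,1.7],
    [0,-4,1.7],
    [0,-4,1.7],
    [0,-2,0.85],
    [0,0,0],
    [0,0,0]
  ],
  "twist": [0,0,0,0,0,0,0,0,0,0,0,0,0,0,0,0,0],
  "jaw": [-1,-1,-1,-1,-1,-1,-1,-1,-1,-1,-1,-1,-1,-1,-1,-1,-1]
}}

```text
time_s: 9.85
tcp_pos: [0.428, -0.387, 0.3075]
eef_rot: [0.209, 0.677, -0.208, 0.675]
contact_force: [-0.2, -0.0, -0.8]
width: 0.0571
```

Run:
```python
from h import *
st(); snap("top","top8"); print(rel([.428,-.393,.06]))
```

```text
t 9.85 tcp [ 0.428  -0.387   0.3075] yaw_y 55.7 xdown [-0.002  0.003 -1.   ] F [-0.2 -0.  -0.8] Mz [ 0.02 -0.12  0.  ] w 0.0571 j [-0.83  0.16  1.05  0.    1.94 -1.81]
[24.82611115 -0.59309508  0.38467339]
```

View pics/top8.png

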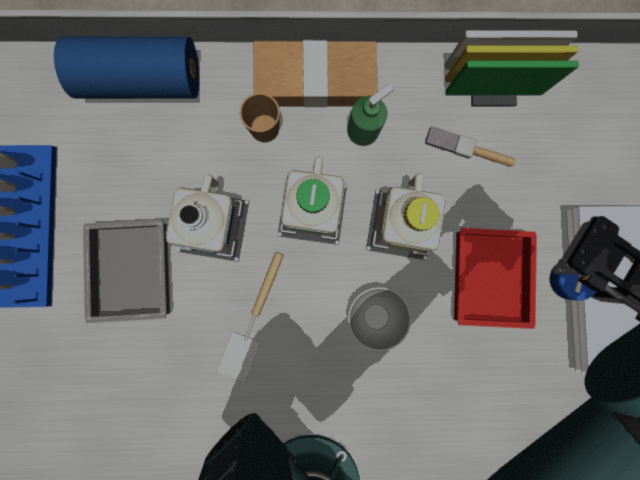

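Run:
```python
from h import *
im=cv2.imread("pics/top8.png"); P=pts("top",np.load("pics/top8.npy")); hsv=cv2.cvtColor(im,cv2.COLOR_BGR2HSV)
m=(hsv[...,0]>100)&(hsv[...,0]<125)&(hsv[...,1]>120); s=np.zeros_like(m); s[255:305,545:600]=1
a=P[m&s]; print(np.percentile(a,[2,50,98],axis=0))
t=a[a[:,2]>np.percentile(a[:,2],70)-.008]; print(cv2.minEnclosingCircle(t[:,:2].astype(np.float32)))
```

```text
[[ 0.40252969 -0.40460144  0.31414676]
 [ 0.41842405 -0.36973835  0.3359192 ]
 [ 0.43684381 -0.33869591  0.43350149]]
((0.42864763736724854, -0.2061464488506317), 0.20426592230796814)
```

Cap top is at 0.336 and directly above the tub, so its underside is level with the TCP (0.308). I descend.

{"name": "drive_tool", "arguments": {
  "translation": [
    [0,-0.6,0.4],
    [4,0,0],
    [4,0,0],
    [4,0,0],
    [4,0,0],
    [4,0,0],
    [4,0,0],
    [2,0,0],
    [1,0,0],
    [0,0,0],
    [0,0,0]
  ],
  "twist": [0,0,0,0,0,0,0,0,0,0,0],
  "jaw": [-1,-1,-1,-1,-1,-1,-1,-1,-1,-1,-1]
}}

```text
time_s: 11.0
tcp_pos: [0.4293, -0.3953, 0.0409]
eef_rot: [0.208, 0.675, -0.209, 0.677]
contact_force: [-0.1, 0.6, 0.8]
width: 0.057
```

Run:
```python
from h import *
st(); p,_=snap("top","top9"); print(rel([.428,-.393,.006])); cv2.imwrite("pics/c9.png",cv2.resize(p[200:360,430:640],None,fx=3,fy=3)[:,:,::-1])
```

```text
t 11.0 tcp [ 0.4293 -0.3953  0.0409] yaw_y 55.7 xdown [ 0.002 -0.002 -1.   ] F [-0.1  0.6  0.8] Mz [ 0.08 -0.15  0.02] w 0.057 j [-0.84  0.23  1.5  -0.    1.41 -1.81]
[ 3.5449958   0.13422264 -0.28705078]
```

View pics/c9.png

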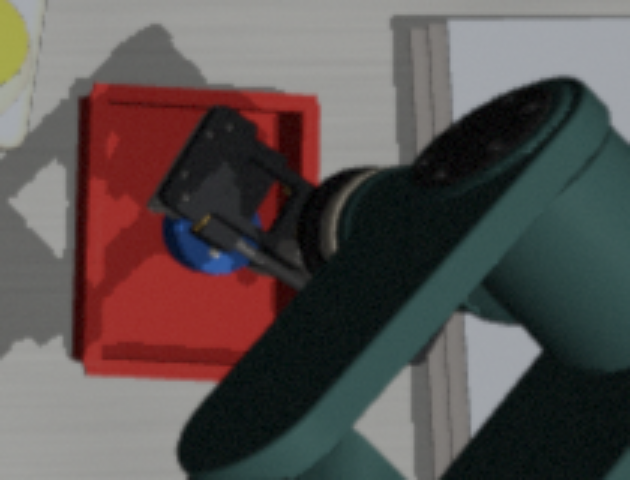

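The cap is centred inside the tub. I lower it slowly to the floor.

{"name": "drive_tool", "arguments": {
  "translation": [
    [1,0,0],
    [1,0,0],
    [0.8,0,0],
    [0.4,0,0],
    [0.2,0,0],
    [0,0,0]
  ],
  "twist": [0,0,0,0,0,0],
  "jaw": [-1,-1,-1,-1,-1,-1]
}}

```text
time_s: 11.65
tcp_pos: [0.4281, -0.3945, 0.0047]
eef_rot: [0.209, 0.676, -0.208, 0.675]
contact_force: [-0.6, 0.1, -0.5]
width: 0.0574
```

{"name": "drive_tool", "arguments": {
  "translation": [
    [0.2,0,0],
    [0,0,0]
  ],
  "twist": [0,0],
  "jaw": [-1,-1]
}}

```text
time_s: 11.85
tcp_pos: [0.4284, -0.3948, 0.0033]
eef_rot: [0.208, 0.676, -0.209, 0.676]
contact_force: [0.7, 0.3, 0.3]
width: 0.0573
```

{"name": "drive_tool", "arguments": {
  "translation": [
    [0.15,0,0],
    [0,0,0]
  ],
  "twist": [0,0],
  "jaw": [-1,-1]
}}

```text
time_s: 12.05
tcp_pos: [0.4285, -0.395, 0.003]
eef_rot: [0.208, 0.675, -0.209, 0.676]
contact_force: [-2.3, 1.6, 4.1]
width: 0.0575
```

{"name": "drive_tool", "arguments": {
  "translation": [
    [0.15,0,0],
    [0,0,0]
  ],
  "twist": [0,0],
  "jaw": [-1,-1]
}}

```text
time_s: 12.25
tcp_pos: [0.4286, -0.395, 0.003]
eef_rot: [0.208, 0.675, -0.209, 0.676]
contact_force: [-3.2, 4.0, 11.2]
width: 0.0576
```

It touches down at z ≈ 0.003. I ease off, open and rise.

{"name": "drive_tool", "arguments": {
  "translation": [
    [-0.2,0,0],
    [0,0,0],
    [0,0,0],
    [0,0,0],
    [0,0,0],
    [0,0,0],
    [-1,0,0],
    [-2,0,0],
    [-3,0,0],
    [-4,0,0],
    [-5,0,0],
    [-5,0,0],
    [-5,0,0],
    [0,0,0]
  ],
  "twist": [0,0,0,0,0,0,0,0,0,0,0,0,0,0],
  "jaw": [-1,0.8,0.8,0.8,0.8,0.8,0.8,0.8,0.8,0.8,0.8,0.8,0.8,0.8]
}}

```text
time_s: 13.65
tcp_pos: [0.4305, -0.3971, 0.2633]
eef_rot: [0.205, 0.67, -0.212, 0.681]
contact_force: [-0.1, -1.0, 0.4]
width: 0.0845
```

Run:
```python
from h import *
st(); p,d=snap("top","top10"); P=pts("top",d)
hsv=cv2.cvtColor(p,cv2.COLOR_RGB2HSV); m=(hsv[...,0]>100)&(hsv[...,0]<125)&(hsv[...,1]>120); s=np.zeros_like(m); s[235:320,462:532]=1
a=P[m&s]; print(len(a),np.percentile(a,[2,50,98],axis=0) if len(a) else "")
snap("side","side10")
cv2.imwrite("pics/c10.png",cv2.resize(p[180:360,400:640],None,fx=3,fy=3)[:,:,::-1])
```

```text
t 13.65 tcp [ 0.4305 -0.3971  0.2633] yaw_y 55.7 xdown [ 0.012 -0.014 -1.   ] F [-0.1 -1.   0.4] Mz [ 0.   -0.17 -0.04] w 0.0845 j [-0.84  0.15  1.15 -0.    1.83 -1.81]
564 [[ 0.40515026 -0.41849848  0.01393224]
 [ 0.43029949 -0.38688994  0.03162614]
 [ 0.45412338 -0.36559412  0.03559034]]
```

View pics/c10.png

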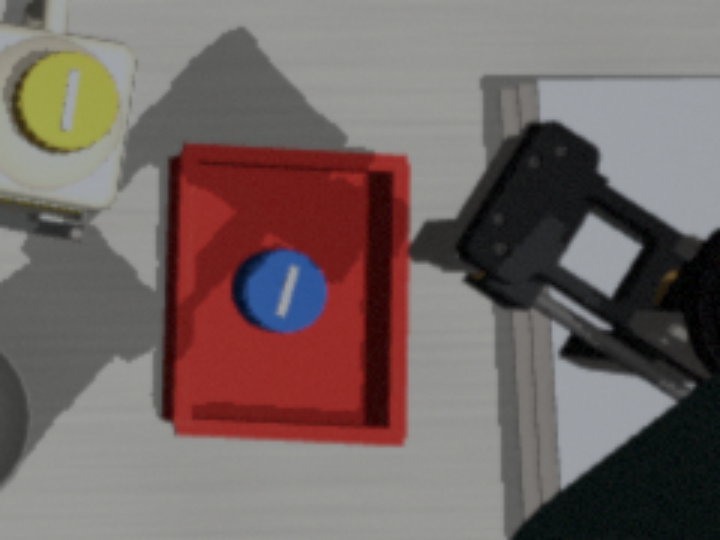

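View pics/side10.png

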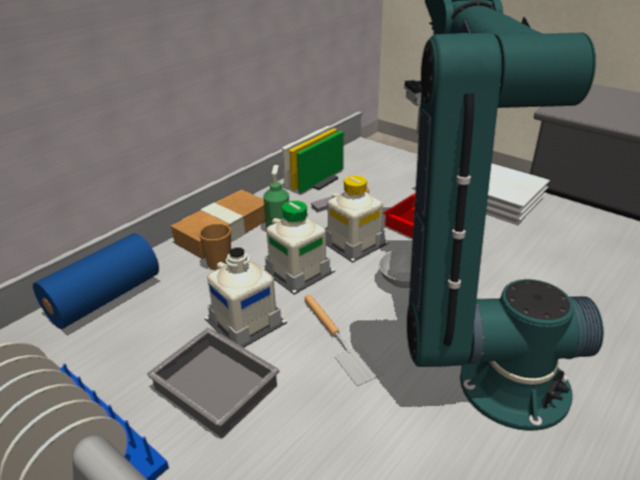

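The cap lies flat, bar up, in the middle of the red tub. Its top is at about 0.032, which is the floor (0.004) plus the cap height (0.028). The jug at (237,262) in the side view is open and everything else is in place. I hand in.

```bash
python3 -c "
from workcell import bot
print(bot.hand_in())"
```

```text
the job is handed in; nothing more can be done
None
```

The blue cap is unscrewed and lying flat, bar up, in the middle of the red tub, and the job is handed in. The arm finished at about 13.7 s.

- **Unscrewing:** I turned the cap anticlockwise about 126° in one grip. The bar's angle in the side view confirmed the cap turned with the gripper. When I let go, it popped up about 5 mm, so it was free.
- **Placing:** I took a new grip 9 mm higher and lifted the cap straight off. I lowered it into the tub until it touched the floor, with about 12 N at most, then opened the gripper and rose clear.
- **Last checks:** The top of the cap measured about 0.032 m, matching the tub floor plus the 28 mm cap height. The jug's mouth is bare, and nothing else in the pictures had moved. The gripper was about 0.26 m up, touching nothing.
- **Disagreements:** The two cameras differed by about 2.5 mm on the cap's position. The open finger tips sat higher than the tool point, because they draw back as the gripper opens. Neither affected the result.

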